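# Refit and lock the blower's filter lid

### The arm

A 7-joint arm with a two-finger parallel gripper is mounted at the origin on the work surface. World frame = base frame: x ahead of the robot, y to its left, z up, the work surface at z = 0. Lengths are in m, angles in degrees, forces in N, time in s.
With the tool pointing down it reaches from about 0.4 to 0.85 m from the base axis. Payload 4.5 kg.
Tool frame: the origin (TCP) lies at the very end of the fingers, on their centre line; the grasp point (between the pads) lies 19 mm behind it; z points along the fingers, y is the direction in which the jaws open and shut (so a half turn about z gives the same grasp; the last joint's range is limited). The gripper opens to 88 mm and grips with 3 to 60 N. Pads are 18 mm wide; open, the fingers measure 123 mm over their backs; the gripper's body (75 mm by 187 mm) begins 45 mm behind the grasp point.
Start: joints at [-69.798, 39.483, -11.15, 89.685, 9.013, 51.709, -12.324], TCP at [0.196, 0.594, 0.211] pointing down, gripper open.
Joint ranges: [-172.22, 172.22], [-26.19, 119.32], [-84.43, 86.54], [7.71, 146.69], [-57.33, 237.33], [2.42, 119.75], [-152.13, 152.13]. Speed limits (degrees/s): [147.25, 147.25, 180, 180, 180, 180, 180].

### API

Orientations are given as [roll, pitch, yaw] about the fixed x, y, z axes, in that order (R = Rz(yaw) Ry(pitch) Rx(roll)).
In Python, from cell import * gives the robot as it stands. The module is installed in compiled form; this text tells all that it offers.
- The arm moves only by the tool step_arm, never from a script. Its arguments are lists of equal length, an entry for each row: "offset": the shift along the tool's x, y, z in mm, a list of three; "rot": the turn, a rotation vector about the tool's x, y, z in rad, a list of three; "claw": the opening, from 0 (shut) to 1 (fully open). A call has 1 to 12 rows; each row is the pose to reach, as a shift and turn from the pose measured when the call began, along the tool's axes at that moment; what a row does not reach only later rows make up. A row lasts 1/10 s, in which the tool goes at most 50 mm and 8.59 degrees, less where a joint would pass 70% of its speed; a pose out of reach is approached as far as the arm can. A call with a gripper value outside its range is refused whole. The fingers move at their own pace and stop on an object; "grip_force" is the grip in N (left out, the last holds). Time passes only in rows, so rows that repeat a pose let the fingers close. It gives the time, the measured TCP pose, the force and the opening at its end, in the units of the state.
- observe(): the state, without advancing time (a new reading comes with each control period).
- get_image(name): name is "scene" or "top" or "wrist"; returns a dict with "frame" (480x640x3 uint8, red, green, blue), "range_z" (480x640 float32, m along the optical axis (not along the pixel's ray), 0 where there is no reading), "fx", "fy", "cx", "cy" (pixels), "position" and "orientation" of the camera in the world. Camera axes: x right, y up, looking along -z (the intrinsics and any distortion apply to the point x, -y, -z); pixel columns grow to the right and rows downward; lengths in m; the calibration is good to about 2 mm. A picture is of the moment at which its call begins.
- job_done(): hands the job in, once; it reports no verdict.
Trained networks look in the newest picture that a camera, given by its name, has taken for a name from the list of things; names that differ only in an ending like _2 or _b are one class to them, and where a whole thing is asked for, a point or a joint stands for the part that bears it (a point fixed in the world has none). Each returns a list of dicts, best first, with "confidence" (0 to 1); they miss things now and then, are a little off and sometimes report something else, mostly with a low value. They report only what shows in the picture. A call takes as long as a camera call. They do not tell look-alikes from the thing itself.
- boxes_of(camera, name): "centre" ([column, row] as shares, 0 to 1, of the picture: columns of its width, rows of its height, amid what is visible of it).
- cut_out(camera, name): "region" (480x640 bool, what is visible of it) and "centre" ([column, row] as shares, 0 to 1, of the picture: columns of its width, rows of its height, amid what is visible of it).
The state is a dict: "time": time; "q": joint angles; "qd": joint speeds; "joint_efforts": joint torques, N m; "position": TCP position; "tool_rot": TCP orientation; "ft_force": force on the tool from outside, world axes, zero at the start; "wrist_torque": the same for the moment, N m; "gripper_width": finger opening in m.
Only numpy, scipy, OpenCV 4.12 (cv2) and the standard library are available. Lean on these libraries where they do the work, as an engineer would, in place of code of your own. Each camera call takes 0.05 s, during which the arm holds its last target.

### The job

Put the lid back on the filter box of the furnace blower: lower it square over the open collar until it sits down on the rim all round, then push its sprung quarter-turn stud in through the slotted strap below and turn it a quarter turn clockwise, until it locks and stays in by itself when you let go. Feel for the depth and press no harder than it takes: the strap below lies on the filter, higher or lower from one filter to the next, and is thin, so never bear down on it with more than about 45 N. Leave the other things on the bench where they are.

Things in the scene. Friction and masses are not known exactly. Their poses are not given: they have to be found in the camera images.
- wing (a point): Centre of the steel wing (flat head) of the lid's stud, the place to grasp the lid: 46 long, 12 thick, 24 high, on a 9 mm stem; x runs along its length, z up. Stud out, this point is 47 mm and the wing's lower edge 35 mm above the lid's flat top: room for the fingertips as the stud goes in. 74 mm above the bench at the start, where the lid lies skirt down.
- lid: Grey sheet-metal lid, about 0.5 kg with its stud (varies): a cap 131 (x) x 107 (y), flat top 3 thick, skirt all round reaching 24 mm below the top's underside, skirt opening 125 x 101. Origin: middle of the skirt's lower edge; z up. The stud is in its middle. It fits either way round (half a turn).
- lid_under (a point): Middle of the underside of the lid's flat top, 24 mm above lid's origin, same axes. This face rests on the collar's rim: lid home means this point is on seat.
- stud (a joint): Turn of the stud in the lid, rad, growing clockwise seen from above. 0: wing and cross pin lie along the lid's x; pi/2: along its y. A stiff fit (0.05 N m) keeps it where it is put. At the start up to 0.4 either way off 0; to go through the strap's slot it must be within about 0.15 of 0; locked near pi/2 (1.36 to 1.80).
- stud_in (a joint): How far the stud is pushed into the lid, m: 0 is fully out, travel 0.026. A spring pushes it out with 5 N at 0 and 0.4 N more for each mm. Low on the stud is a cross pin, 26 long, 4 x 4, parallel to the wing; stud out, its lower side is 14 mm below the underside of the lid's top, 0.5 to 12.5 mm above the strap when the lid is home.
- blower: The furnace's combustion-air blower, fixed to the bench: grey filter box 200 (x) x 180 (y), 90 high, with an open collar on its top; fan scroll and motor behind it at +x, up to 200 high, from 150 mm beyond the collar's middle. Origin: on the bench under the middle of the collar; z up.
- seat (a point): Middle of the collar's rim, 118 mm above blower's origin, same axes. Collar 122 (x) x 98 (y) outside, 28 high, with a rounded rubber rim; the lid's skirt goes over its outside with 1.5 mm to spare on each side.
- slot (a point): Middle of the slot in the steel strap across the collar, 9 wide along x; it lies on the filter, its top up to 6 mm above or below this point, unmeasured. Pin below the strap (4 thick; stud_in 8.5 to 20.5 mm): free to turn clockwise. 1.5 mm further in it meets a solid floor. Just past pi/2 is a stop; let go at pi/2, it springs up 2 mm into a notch: locked. Not lined up, it lands on the strap.
- flask: Small iron moulding flask: open frame 120 x 100, 50 high. Bystander: leave alone. Origin under its middle.
- sprue_pin: Tapered wooden sprue pin, 36 across the foot, 100 high, standing. Bystander.
- brush: Flat brush 200 long, lying. Bystander.
- rammer: Wooden hand rammer, 56 across, 200 high, standing. Bystander.
- crucible: Small dark crucible, 84 across, 100 high. Bystander.
- pattern: Wooden pattern on a board 100 x 70, 35 high. Bystander.
- wrench: Wrench 180 long, lying. Bystander.
Not all that is in view belongs to the job. Of the things that look like the lid, the largest one is meant.

How it is judged (in metres and radians):
On the way, in this order (a step that is already met when the one before it is completed fails the run):
1. the lid sits on the rim, stud not yet locked (distance between lid_under and seat below 0.005 m and angle between lid_under's own z axis and vertical below 0.035 rad), for 0.2 s.
2. the stud is pushed in and turned a quarter turn (all of step 1 and value of joint stud between 1.36 and 1.8 rad and value of joint stud_in above 0.0045 m), for 0.2 s.
At the end, for the whole second after the job is handed in: The lid sits on the collar's rim (its underside's middle within 5 mm of the rim's, tilt under 2 degrees) and its stud, let go, stays in by more than 4.5 mm, turned 1.36 to 1.80 rad clockwise in the lid; all at rest (all of step 2 and linear speed of lid below 0.01 m/s and velocity of joint stud between -0.1 and 0.1 rad/s); the robot touches nothing.
It fails at once if lid and stud press on the blower (rim and strap together) with more than 50 N, that is a push of about 45 N and the lid's own weight (contact force between lid and blower above 50 N).
It fails at once if another thing on the bench is moved more than 30 mm (distance of any of flask, sprue_pin, brush, rammer, crucible, pattern, wrench from where it was at the start of the episode above 0.03 m).
It also fails if it takes over 45 s, if anything falls off the work surface, if the arm or the gripper's body presses on something with over 40 N, if the wrist force passes 120 N, or if a joint passes its speed limit or range.

## Working session

There is one attempt and no reset: what is moved stays moved. The work goes in short steps, Python scripts to look and compute and a tool call to move; the robot and the scene stay as the last step left them, time stands still between calls to the robot, and variables do not carry over. Pictures are saved under pics/ and viewed, and the job is handed in when it is done.

Besides the shell and the picture viewer there is one more tool, called after ">>>" as name(argument=value, ...) on one line, values as JSON. step_arm: Moves the arm, as the interface text tells. Its arguments: {"type":"object","properties":{"offset":{"type":"array"},"rot":{"type":"array"},"claw":{"type":"array"},"grip_force":{"type":"number"}},"required":["offset","rot","claw"]}

```bash
mkdir -p pics; cat > h.py <<'E'
from cell import *
import numpy as np, cv2
from scipy.spatial.transform import Rotation as R
def cam(n):
    return get_image(n)
def save(im,name): cv2.imwrite('pics/'+name,im[...,::-1])
E
python3 - <<'E'
from h import *
o=observe()
print({k:np.round(v,4) for k,v in o.items()})
for n in ['scene','top','wrist']:
    d=cam(n); save(d['frame'],n+'0.png'); np.savez(n+'0.npz',**d)
    print(n,{k:d[k] for k in d if k not in('frame','range_z')})
    for t in ['lid','blower','wing']:
        print(t,[(np.round(b['centre'][0]*640),np.round(b['centre'][1]*480),round(b['confidence'],2)) for b in boxes_of(n,t)])
print(observe()['time'])
E
```

```text
{'time': np.float64(0.0), 'q': array([-69.7964,  39.5346, -11.1447,  89.7424,   9.0143,  51.7099,
       -12.3223]), 'qd': array([ 0.0634, -0.1516,  0.0913, -0.0853, -0.0628,  0.0399,  0.1546]), 'joint_efforts': array([-4.00000e-04, -5.27565e+01, -1.26690e+00, -1.53423e+01,
       -5.26000e-02,  6.70000e-03,  2.00000e-04]), 'position': array([0.1958, 0.5929, 0.2097]), 'tool_rot': array([-1.798955e+02,  8.800000e-03,  1.617405e+02]), 'ft_force': array([-0.2631,  0.0668,  0.7428]), 'wrist_torque': array([-0.0135,  0.0029, -0.0033]), 'gripper_width': np.float64(0.0886)}
scene {'fx': 547.5901007058757, 'fy': 547.5901007058757, 'cx': 316.33008943558195, 'cy': 237.26948781200292, 'position': array([ 1.39645751, -0.45749888,  1.03041115]), 'orientation': array([45.77165287, -0.51890044, 61.28919734])}
lid [(np.float64(265.0), np.float64(387.0), 0.93), (np.float64(232.0), np.float64(327.0), 0.68), (np.float64(309.0), np.float64(312.0), 0.67)]
blower [(np.float64(443.0), np.float64(253.0), 0.95), (np.float64(233.0), np.float64(324.0), 0.71), (np.float64(228.0), np.float64(306.0), 0.43)]
wing 
[... 230 characters left out ...]
, 0.00913369, 1.18895654]), 'orientation': array([ 10.70615659,  -1.41051513, -89.5006806 ])}
lid [(np.float64(338.0), np.float64(202.0), 0.8), (np.float64(396.0), np.float64(161.0), 0.76)]
blower [(np.float64(213.0), np.float64(185.0), 0.98)]
wing [(np.float64(406.0), np.float64(216.0), 0.59), (np.float64(399.0), np.float64(156.0), 0.43), (np.float64(340.0), np.float64(199.0), 0.38)]
wrist {'fx': 365.2546822323522, 'fy': 365.2546822323522, 'cx': 314.78743621178756, 'cy': 236.9507110185901, 'position': array([0.11573615, 0.6197364 , 0.38459285]), 'orientation': array([-1.89275485e+01,  1.57618986e-02,  7.17101461e+01])}
lid []
blower [(np.float64(157.0), np.float64(461.0), 0.65)]
wing []
0.6
```

View pics/scene0.png

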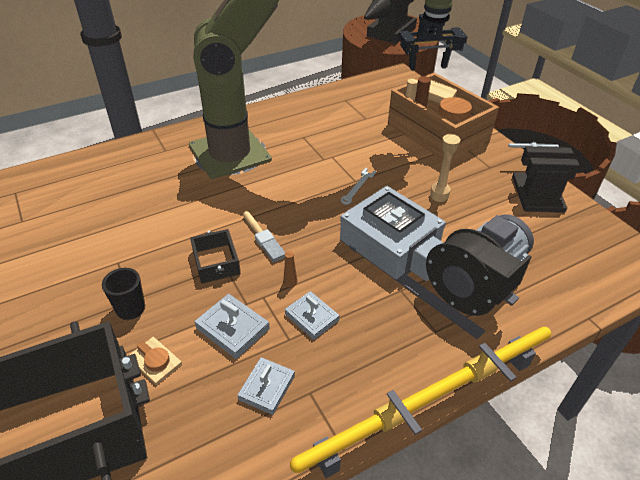

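View pics/top0.png

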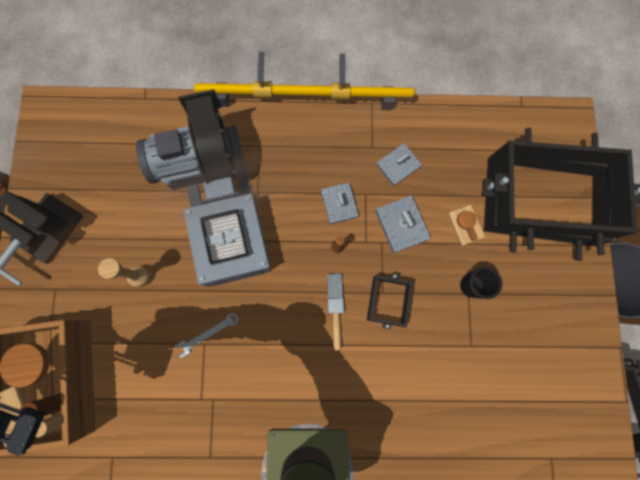

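View pics/wrist0.png

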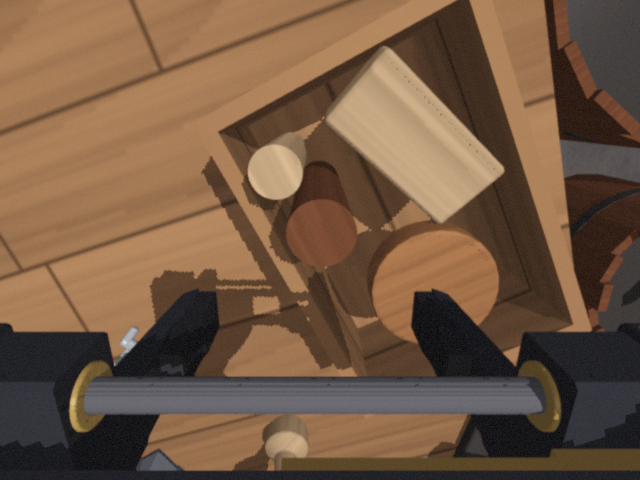

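Lid-like things in the top picture: (340,203), (399,163) and (403,222). In the scene picture they are (309,312), (265,387) and (232,327). The last looks largest. I'll measure all three and crop it.

```bash
cat >> h.py <<'E'
def cloud(d):
    z=d['range_z']; v,u=np.mgrid[0:480,0:640]
    P=np.stack([(u-d['cx'])/d['fx']*z,-(v-d['cy'])/d['fy']*z,-z],-1)
    W=P@R.from_euler('xyz',d['orientation'],degrees=True).as_matrix().T+d['position']
    W[z<=0]=np.nan
    return W
def rect(p):
    r=cv2.minAreaRect((p*1000).astype(np.float32)); return r
E
python3 - <<'E'
from h import *
for cn,L in (('top',[(340,203),(399,163),(403,222)]),('scene',[(309,312),(265,387),(232,327)])):
    d=dict(np.load(cn+'0.npz')); W=cloud(d)
    table=W[(np.abs(W[...,2])<.02)]; print(cn,'table z',np.nanmedian(table[:,2]))
    for (u,v) in L:
        s=np.s_[v-45:v+45,u-45:u+45]
        w=W[s].reshape(-1,3); c=W[v,u]
        # top face height
        hist=w[(w[:,2]>.012)&(np.linalg.norm(w[:,:2]-c[:2],axis=1)<.1)]
        top=hist[(hist[:,2]>.018)&(hist[:,2]<.036)]
        r=rect(top[:,:2]); print((u,v),'top z',np.median(top[:,2]).round(4),'n',len(top),'rect c',np.round(r[0],1),np.round(r[1],1),round(r[2],1))
        wg=hist[(hist[:,2]>.05)]
        if len(wg): 
            r=rect(wg[:,:2]); print('   wing n',len(wg),'zmax',wg[:,2].max().round(4),np.round(r[0],1),np.round(r[1],1),round(r[2],1),'mean',wg.mean(0).round(4))
d=dict(np.load('top0.npz'));W=cloud(d)
s=np.s_[170:300,170:290]; w=W[s].reshape(-1,3)
for a,b in ((.08,.1),(.108,.13)):
    t=w[(w[:,2]>a)&(w[:,2]<b)]; r=rect(t[:,:2]); print('box',a,len(t),np.median(t[:,2]),np.round(r[0],1),np.round(r[1],1),round(r[2],1))
f=d['frame']; save(cv2.resize(f[140:290,160:450],None,fx=2.7,fy=2.7,interpolation=cv2.INTER_CUBIC),'crop1.png')
f=np.load('scene0.npz')['frame']; save(cv2.resize(f[270:420,170:360],None,fx=4,fy=4,interpolation=cv2.INTER_CUBIC)[:600],'crop2.png')
E
```

```text
top table z -0.00035652548213960245
(340, 203) top z 0.021 n 802 rect c [701.9 -82.1] [100.3  81.3] 14.5
   wing n 65 zmax 0.1011 [653.7 -80.9] [ 16.8 131.2] 88.6 mean [ 0.6837 -0.081   0.0683]
(399, 163) top z 0.021 n 777 rect c [ 798.1 -269. ] [135.7 100.9] 36.8
   wing n 52 zmax 0.0689 [ 818.9 -252.5] [ 9.  34.2] 37.5 mean [ 0.8176 -0.2514  0.0628]
(403, 222) top z 0.027 n 1695 rect c [ 644.2 -257.6] [131.1 109.1] 21.6
   wing n 115 zmax 0.0909 [ 643.5 -256.8] [45.  12.9] 29.6 mean [ 0.6428 -0.2558  0.0813]
scene table z 0.0009045843766608552
(309, 312) top z 0.0215 n 1082 rect c [ 711.9 -105.9] [101.8 137.2] 15.0
   wing n 93 zmax 0.0691 [704.2 -81.1] [35.7 10.2] 15.7 mean [ 0.7069 -0.081   0.0618]
(265, 387) top z 0.0215 n 1517 rect c [ 821.6 -250.8] [ 83.  101.8] 36.9
   wing n 109 zmax 0.071 [ 821.9 -250.8] [10.8 36.2] 36.9 mean [ 0.8242 -0.2516  0.0627]
(232, 327) top z 0.0278 n 2168 rect c [ 645.7 -255.4] [135.7 109.9] 21.7
   wing n 194 zmax 0.0906 [ 647.2 -256.5] [47.2 14.1] 27.3 mean [ 0.6496 -0.2565  0.0792]
box 0.08 5239 0.08916232308231842 [627.3 233.8] [294.2 193.8] 15.6
box 0.108 650 0.1167837917524146 [646.  250.7] [262.5 156.1] 16.6
```

View pics/crop1.png

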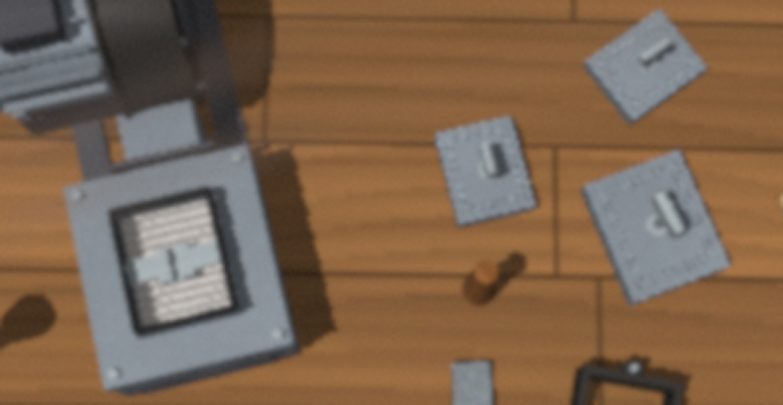

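View pics/crop2.png

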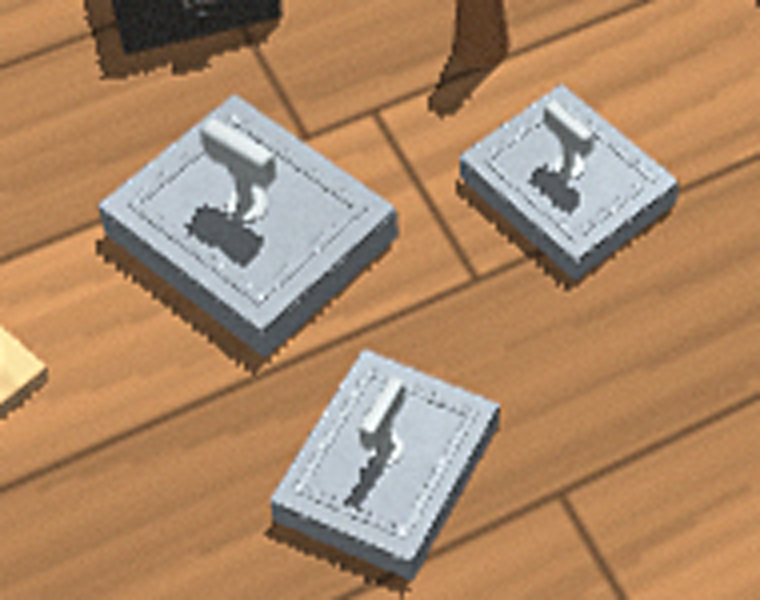

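The lid meant is the largest, at top pixel (403,222) or scene pixel (232,327). It measures 131 x 109, its top is at 27 mm and the wing top is at about 0.088. The other two are 100 x 81. Next I'll refine the collar and lid poses.

```bash
python3 - <<'E'
from h import *
for cn in ('top','scene'):
    d=dict(np.load(cn+'0.npz'));W=cloud(d)
    w=W.reshape(-1,3); 
    near=w[(np.linalg.norm(w[:,:2]-[.61,.225],axis=1)<.17)]
    t=near[(near[:,2]>.110)&(near[:,2]<.123)&(np.linalg.norm(near[:,:2]-[.61,.225],axis=1)<.09)]
    r=rect(t[:,:2]); print(cn,'collar',len(t),np.median(t[:,2]).round(4),np.round(r[0],1),np.round(r[1],1),round(r[2],1), t[:,:2].min(0),t[:,:2].max(0))
    t=near[(near[:,2]>.085)&(near[:,2]<.094)&(np.linalg.norm(near[:,:2]-[.61,.225],axis=1)<.14)]
    r=rect(t[:,:2]); print('box',len(t),np.median(t[:,2]).round(4),np.round(r[0],1),np.round(r[1],1),round(r[2],1))
    # obstacles heights
    for x in np.arange(.3,.95,.05): print(round(x,2),[int(1000*np.nanmax(w[(abs(w[:,0]-x)<.025)&(abs(w[:,1]-y)<.05),2],initial=0)) for y in np.arange(-.4,.5,.1)])
E
```

```text
top collar 363 0.1165 [604.7 221.5] [164.5  98.6] 14.9 [0.52041879 0.15786165] [0.68556953 0.27670808]
box 4365 0.0893 [613.2 223.9] [259.5 180.8] 14.7
0.3 [6, 7, 6, 22, 5, 7, 6, 12, 7]
0.35 [7, 50, 55, 22, 6, 5, 11, 11, 6]
0.4 [5, 54, 55, 25, 6, 5, 12, 6, 5]
0.45 [103, 53, 54, 24, 5, 5, 87, 93, 200]
0.5 [105, 51, 54, 22, 21, 97, 121, 97, 203]
0.55 [7, 31, 31, 104, 7, 95, 123, 122, 7]
0.6 [29, 83, 32, 104, 7, 97, 120, 122, 5]
0.65 [35, 90, 90, 29, 23, 93, 121, 121, 5]
0.7 [33, 35, 34, 70, 26, 89, 112, 108, 5]
0.75 [6, 19, 23, 27, 24, 6, 169, 184, 186]
0.8 [7, 67, 68, 6, 7, 6, 196, 197, 188]
0.85 [6, 67, 27, 7, 5, 6, 195, 193, 184]
0.9 [9, 23, 6, 7, 6, 6, 189, 204, 6]
scene collar 409 0.1169 [608.9 222.5] [170.2 101.6] 15.0 [0.52280722 0.15623683] [0.68505382 0.27974112]
box 2573 0.0904 [609.5 224.8] [252.8 187.3] 14.3
0.3 [7, 6, 7, 23, 7, 7, 6, 14, 6]
0.35 [7, 51, 54, 24, 8, 6, 12, 13, 9]
0.4 [5, 57, 55, 26, 17, 7, 13, 6, 7]
0.45 [105, 56, 55, 26, 18, 7, 89, 92, 197]
0.5 [107, 55, 56, 23, 19, 97, 120, 113, 205]
0.55 [7, 7, 30, 102, 6, 96, 124, 121, 7]
0.6 [29, 34, 33, 104, 6, 96, 121, 122, 7]
0.65 [35, 90, 90, 27, 22, 94, 123, 122, 4]
0.7 [34, 35, 34, 69, 26, 92, 109, 111, 0]
0.75 [7, 27, 24, 28, 25, 7, 169, 183, 185]
0.8 [7, 68, 69, 6, 6, 7, 194, 196, 188]
0.85 [7, 70, 65, 7, 6, 6, 197, 196, 187]
0.9 [7, 27, 7, 6, 8, 6, 190, 204, 11]
```

>>> step_arm(offset=[[0,0,-50],[0,0,-100],[0,0,-140],[-508,-223,-140],[-508,-223,-140],[-508,-223,-140],[-508,-223,-140],[-508,-223,-140],[-508,-223,-140],[-508,-223,-140],[-508,-223,-140],[-508,-223,-140]], rot=[[0,0,0],[0,0,0],[0,0,0],[0,0,-0.58],[0,0,-0.58],[0,0,-0.58],[0,0,-0.58],[0,0,-0.58],[0,0,-0.58],[0,0,-0.58],[0,0,-0.58],[0,0,-0.58]], claw=[1,1,1,1,1,1,1,1,1,1,1,1], grip_force=40)

```text
time: 1.8
position: [0.5318, 0.291, 0.3508]
tool_rot: [180.0, 0.0, -165.0]
ft_force: [1.1, 0.6, -0.7]
gripper_width: 0.0883
```

```bash
cat >> h.py <<'E'
def to(xyz,yaw):
    o=observe(); M=R.from_euler('xyz',o['tool_rot'],degrees=True)
    T=R.from_euler('xyz',[180,0,yaw],degrees=True)
    off=M.inv().apply(np.array(xyz)-o['position'])*1000
    print('t',round(o['time'],2),'at',o['position'].round(4),o['tool_rot'].round(2),'q7',o['q'][6].round(1),'-> off',off.round(1),'rot',(M.inv()*T).as_rotvec().round(3))
E
python3 -c "
from h import *
to([.608,.222,.30],195)"
```

```text
t 1.8 at [0.5318 0.291  0.3508] [ 1.7999e+02  3.0000e-02 -1.6504e+02] q7 62.5 -> off [-55.8 -86.3  50.8] rot [ 0.     0.    -0.001]
```

>>> step_arm(offset=[[-28,-43,20],[-56,-86,50],[-56,-86,50],[-56,-86,50]], rot=[[0,0,0],[0,0,0],[0,0,0],[0,0,0]], claw=[1,1,1,1])

```text
time: 2.2
position: [0.6089, 0.2192, 0.2988]
tool_rot: [-179.9, -0.2, -165.3]
ft_force: [-0.6, 0.2, 0.8]
gripper_width: 0.0885
```

```bash
python3 - <<'E'
from h import *
d=cam('wrist'); o=observe(); save(d['frame'],'w1.png'); np.savez('w1.npz',**d); np.savez('w1o.npz',**o)
W=cloud(d); w=W.reshape(-1,3)
print(o['position'],o['tool_rot'],d['position'],d['orientation'])
near=w[(np.linalg.norm(w[:,:2]-[.608,.222],axis=1)<.095)]
h,e=np.histogram(near[:,2],np.arange(.06,.14,.003)); print(list(zip(e.round(3),h)))
E
```

```text
[0.60766599 0.22245894 0.30027071] [ 1.79942097e+02 -6.50849123e-02 -1.65087350e+02] [0.52765415 0.1980206  0.47317328] [-18.74855542   0.14785516 104.66193805]
[(np.float64(0.06), np.int64(0)), (np.float64(0.063), np.int64(0)), (np.float64(0.066), np.int64(1)), (np.float64(0.069), np.int64(35)), (np.float64(0.072), np.int64(59)), (np.float64(0.075), np.int64(47)), (np.float64(0.078), np.int64(391)), (np.float64(0.081), np.int64(2271)), (np.float64(0.084), np.int64(1343)), (np.float64(0.087), np.int64(8626)), (np.float64(0.09), np.int64(5779)), (np.float64(0.093), np.int64(270)), (np.float64(0.096), np.int64(148)), (np.float64(0.099), np.int64(938)), (np.float64(0.102), np.int64(1396)), (np.float64(0.105), np.int64(368)), (np.float64(0.108), np.int64(1)), (np.float64(0.111), np.int64(5)), (np.float64(0.114), np.int64(981)), (np.float64(0.117), np.int64(1653)), (np.float64(0.12), np.int64(3)), (np.float64(0.123), np.int64(0)), (np.float64(0.126), np.int64(0)), (np.float64(0.129), np.int64(0)), (np.float64(0.132), np.int64(0)), (np.float64(0.135), np.int64(0))]
```

View pics/w1.png

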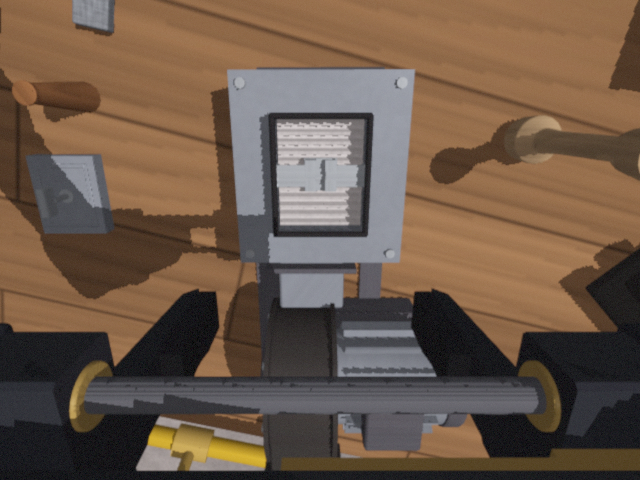

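```bash
cat >> h.py <<'E'
def fitrect(p,lx,ly,init,rng=4):
    """fit pose of outer rectangle lx x ly to point set outline: best by robust edge support (points in m)"""
    from scipy.optimize import minimize
    # convex hull sampled edges
    h=cv2.convexHull((p*1000).astype(np.float32)).reshape(-1,2)
    q=[]
    for a,b in zip(h,np.roll(h,-1,0)):
        n=max(1,int(np.linalg.norm(b-a)));q+= [a+(b-a)*i/n for i in range(n)]
    q=np.array(q)
    def f(v):
        c,s=np.cos(v[2]),np.sin(v[2]); e=q-v[:2]
        x=abs(e[:,0]*c+e[:,1]*s)-lx/2; y=abs(-e[:,0]*s+e[:,1]*c)-ly/2
        dd=np.where((x>0)&(y>0),np.hypot(x,y),np.maximum(x,y))
        return np.sum(np.minimum(abs(dd),rng)**1.5)
    best=min((minimize(f,[init[0]*1000+dx,init[1]*1000+dy,np.radians(init[2]+da)],method='Nelder-Mead',options=dict(xatol=.01,fatol=.01)) for dx in(-3,3) for dy in (-3,3) for da in(-2,2)),key=lambda r:r.fun)
    v=best.x; return v[:2]/1000,np.degrees(v[2]),best.fun/len(q)
E
python3 - <<'E'
from h import *
d=dict(np.load('w1.npz')); W=cloud(d); w=W.reshape(-1,3)
near=w[(np.linalg.norm(w[:,:2]-[.608,.222],axis=1)<.095)]
for lo in (.110,.113,.115):
    t=near[(near[:,2]>lo)&(near[:,2]<.123)]
    r=rect(t[:,:2]); print(np.round(r[0],1),np.round(r[1],1),round(r[2],2),np.median(t[:,2]))
    for s in (0,-2):print(fitrect(t[:,:2],122+s,98+s,(r[0][0]/1000,r[0][1]/1000,15)))
t=w[(np.linalg.norm(w[:,:2]-[.608,.222],axis=1)<.136)]
t=t[(t[:,2]>.08)&(t[:,2]<.0945)]; print('box',fitrect(t[:,:2],200,180,(.608,.222,15)))
# strap & slot
s=near[(near[:,2]>.097)&(near[:,2]<.109)]; print('strap',np.median(s[:,2]),len(s)); r=rect(s[:,:2]); print(r)
E
```

```text
[584.5 217.3] [121.5  98. ] 14.62 0.11731667289981912
(array([0.58449636, 0.21735949]), np.float64(14.676514208391886), np.float64(0.11863892434053515))
(array([0.58461932, 0.21740472]), np.float64(14.660279548730534), np.float64(0.7860501744567129))
[584.5 217.3] [121.5  98. ] 14.62 0.11731667289981912
(array([0.58449636, 0.21735949]), np.float64(14.676514208391886), np.float64(0.11863892434053515))
(array([0.58461932, 0.21740472]), np.float64(14.660279548730534), np.float64(0.7860501744567129))
[584.5 217.3] [121.4  97.9] 14.65 0.11734361075025618
(array([0.58436099, 0.21731799]), np.float64(14.712690013413193), np.float64(0.189992468059312))
(array([0.58443996, 0.21732156]), np.float64(14.771001127935234), np.float64(0.680799720402013))
box (array([0.58462926, 0.21740421]), np.float64(14.685740203402634), np.float64(2.9241266842374407))
strap 0.10238429840098326 2784
((629.909423828125, 226.0616455078125), (127.62617492675781, 96.65231323242188), 9.215498924255371)
```

>>> step_arm(offset=[[9,-47,0],[18,-94,0],[27,-141,0],[36,-188,0],[45,-235,0],[53,-282,0],[62,-329,0],[71,-376,0],[80,-423,30],[89,-472,70],[89,-472,85],[89,-472,85]], rot=[[0,0,0],[0,0,0],[0,0,-0.05],[0,0,-0.1],[0,0,-0.15],[0,0,-0.2],[0,0,-0.23],[0,0,-0.23],[0,0,-0.23],[0,0,-0.23],[0,0,-0.23],[0,0,-0.23]], claw=[1,1,1,1,1,1,1,1,1,1,1,1])

```text
time: 3.45
position: [0.6408, -0.2567, 0.212]
tool_rot: [179.7, -0.3, -152.0]
ft_force: [-0.6, 0.5, 0.0]
gripper_width: 0.0882
```

```bash
cat > m2.py <<'E'
from h import *
import sys
n=sys.argv[1]
d=cam('wrist'); o=observe(); save(d['frame'],n+'.png'); np.savez(n+'.npz',**d)
W=cloud(d); w=W.reshape(-1,3)
c=np.array([.645,-.256])
near=w[(np.linalg.norm(w[:,:2]-c,axis=1)<.095)]
t=near[(near[:,2]>.02)&(near[:,2]<.034)]
r=rect(t[:,:2]); print(np.round(r[0],1),np.round(r[1],1),round(r[2],2),np.median(t[:,2]))
print(fitrect(t[:,:2],131,107,(.6445,-.2565,21.6)))
g=near[(near[:,2]>.055)&(near[:,2]<.1)&(np.linalg.norm(near[:,:2]-c,axis=1)<.05)]
tp=g[g[:,2]>.08]
for k in (g,tp):
    r=rect(k[:,:2]); print('wing',len(k),np.round(r[0],1),np.round(r[1],1),round(r[2],2),np.median(k[:,2]))
print(fitrect(tp[:,:2],46,12,(.6445,-.2565,28)))
to([.6445,-.2565,.2],208)
E
python3 m2.py w2
```

```text
[ 644.4 -256.6] [131.3 107.3] 21.81 0.02710983119057961
(array([ 0.64433927, -0.25664174]), np.float64(21.881202587369387), np.float64(0.03485200200812362))
wing 774 [ 644.1 -257.1] [45.8 13.7] 28.55 0.08542864156419328
wing 713 [ 644.  -256.8] [46. 12.] 26.37 0.08555025521583876
(array([ 0.64398279, -0.25674726]), np.float64(26.51799332237731), np.float64(0.14841326488448756))
t 3.5 at [ 0.6428 -0.2541  0.2146] [ 1.7976e+02 -7.0000e-02 -1.5183e+02] q7 122.9 -> off [-0.4 -3.  14.6] rot [ 0.004 -0.001  0.003]
```

View pics/w2.png

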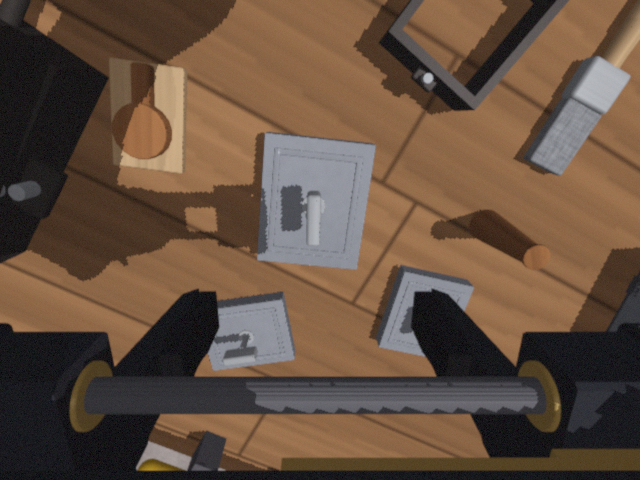

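```bash
cat > cal.py <<'E'
from h import *
import time
M=lambda e:R.from_euler('xyz',e,degrees=True)
o=observe(); d=cam('wrist'); o2=observe()
for a in (o,o2): print(a['time'],a['position'].round(4),a['tool_rot'].round(2),a['qd'].round(1), M(a['tool_rot']).inv().apply(d['position']-a['position']).round(4))
print(d['position'].round(4))
E
python3 cal.py; python3 - <<'E'
from h import *
M=lambda e:R.from_euler('xyz',e,degrees=True)
d=np.load('w1.npz');o=np.load('w1o.npz'); print(M(o['tool_rot']).inv().apply(d['position']-o['position']).round(4))
E
```

```text
3.5 [ 0.6428 -0.2541  0.2146] [ 1.7976e+02 -7.0000e-02 -1.5183e+02] [-1.8 -2.9 -2.8 -2.  -0.7  0.2 -0.1] [ 8.440e-02 -1.000e-04 -1.742e-01]
3.55 [ 0.6444 -0.2527  0.2165] [ 1.7986e+02  1.2000e-01 -1.5171e+02] [-0.9 -1.8 -1.2 -1.1 -0.1 -0.1  0.1] [ 0.0859 -0.0007 -0.1726]
[ 0.5689 -0.2946  0.3889]
[ 0.0838 -0.0028 -0.1728]
```

```bash
python3 -c "
from h import *
to([.644,-.2567,.056],206.5)"
```

```text
t 3.55 at [ 0.6444 -0.2527  0.2165] [ 1.7986e+02  1.2000e-01 -1.5171e+02] q7 122.9 -> off [  2.5  -3.7 160.5] rot [0.003 0.002 0.031]
```

>>> step_arm(offset=[[2,-4,50],[2.5,-3.7,100],[2.5,-3.7,140],[2.5,-3.7,160],[2.5,-3.7,160],[2.5,-3.7,160],[2.5,-3.7,160],[2.5,-3.7,160]], rot=[[0.003,0.002,0.03],[0.003,0.002,0.03],[0.003,0.002,0.03],[0.003,0.002,0.03],[0.003,0.002,0.03],[0.003,0.002,0.03],[0.003,0.002,0.03],[0.003,0.002,0.03]], claw=[1,1,1,1,1,1,1,1])

```text
time: 4.35
position: [0.6458, -0.2565, 0.0591]
tool_rot: [-179.8, 0.2, -153.4]
ft_force: [1.2, 0.1, -0.9]
gripper_width: 0.0881
```

```bash
python3 -c "
from h import *
to([.644,-.2567,.055],206.5)"
```

```text
t 4.35 at [ 0.6458 -0.2565  0.0591] [-179.82    0.19 -153.41] q7 117.9 -> off [1.8 0.6 4.1] rot [-0.003  0.003  0.002]
```

>>> step_arm(offset=[[2,0.5,4],[2,0.5,4],[2,0.5,4],[2,0.5,4],[2,0.5,4],[2,0.5,4],[2,0.5,4],[2,0.5,4]], rot=[[-0.003,0.003,0],[-0.003,0.003,0],[-0.003,0.003,0],[-0.003,0.003,0],[-0.003,0.003,0],[-0.003,0.003,0],[-0.003,0.003,0],[-0.003,0.003,0]], claw=[1,0,0,0,0,0,0,0], grip_force=50)

```text
time: 5.15
position: [0.6438, -0.2569, 0.055]
tool_rot: [180.0, 0.0, -153.4]
ft_force: [0.2, 0.1, 1.2]
gripper_width: 0.0344
```

```bash
python3 -c "
from h import *
to([.644,-.2567,.25],206.5);print(observe()['ft_force'],observe()['wrist_torque'])"
```

```text
t 5.15 at [ 0.6438 -0.2569  0.055 ] [ 1.8000e+02  1.0000e-02 -1.5341e+02] q7 118.0 -> off [-3.00e-01  1.00e-01 -1.95e+02] rot [0.    0.    0.001]
[0.15654105 0.07676908 1.21265273] [ 0.0469568   0.00030367 -0.05523234]
```

Fingers still closing (34 mm).

>>> step_arm(offset=[[0,0,0],[0,0,0],[0,0,0],[0,0,0],[0,0,0],[0,0,0]], rot=[[0,0,0],[0,0,0],[0,0,0],[0,0,0],[0,0,0],[0,0,0]], claw=[0,0,0,0,0,0])

```text
time: 5.75
position: [0.6437, -0.2566, 0.055]
tool_rot: [180.0, 0.0, -153.4]
ft_force: [-1.9, 1.6, 0.8]
gripper_width: 0.0101
```

>>> step_arm(offset=[[0,0,-10],[0,0,-30],[0,0,-60],[0,0,-100],[0,0,-150],[0,0,-195],[0,0,-195],[0,0,-195],[0,0,-195]], rot=[[0,0,0],[0,0,0],[0,0,0],[0,0,0],[0,0,0],[0,0,0],[0,0,0],[0,0,0],[0,0,0]], claw=[0,0,0,0,0,0,0,0,0])

```text
time: 6.65
position: [0.6417, -0.2566, 0.2475]
tool_rot: [179.8, -0.2, -153.4]
ft_force: [-0.4, -0.3, -4.7]
gripper_width: 0.0101
```

```bash
cat > m3.py <<'E'
from h import *
import sys
n=sys.argv[1]
d=cam('wrist'); o=observe(); save(d['frame'],n+'.png'); np.savez(n+'.npz',**d)
W=cloud(d)
M=R.from_euler('xyz',o['tool_rot'],degrees=True)
print(o['time'],o['position'].round(4),o['tool_rot'].round(2),o['gripper_width'].round(4),o['ft_force'].round(1),o['wrist_torque'].round(2))
T=(W.reshape(-1,3)-o['position'])@M.as_matrix()  # tool frame
np.save(n+'T.npy',T)
k=T[(T[:,2]>.015)&(T[:,2]<.045)&(abs(T[:,0])<.09)&(abs(T[:,1])<.08)]
h,e=np.histogram(k[:,2],np.arange(.015,.046,.003)); print(list(zip(e.round(3).tolist(),h.tolist())))
r=rect(k[:,:2]); print(r)
A=np.c_[k[:,:2],np.ones(len(k))]; m=np.ones(len(k),bool)
for _ in range(6):
    s=np.linalg.lstsq(A[m],k[m,2],rcond=None)[0]; m=abs(A@s-k[:,2])<.002
print('plane',s.round(4),m.sum(),'camtool',M.inv().apply(d['position']-o['position']).round(4))
k=k[m]
r=rect(k[:,:2]); print(r)
E
python3 m3.py w3
```

```text
Traceback (most recent call last):
  File "m3.py", line 7, in <module>
    print(o['time'],o['position'].round(4),o['tool_rot'].round(2),o['gripper_width'].round(4),o['ft_force'].round(1),o['wrist_torque'].round(2))
                                                                  ^^^^^^^^^^^^^^^^^^^^^^^^
AttributeError: 'float' object has no attribute 'round'
```

View pics/w3.png

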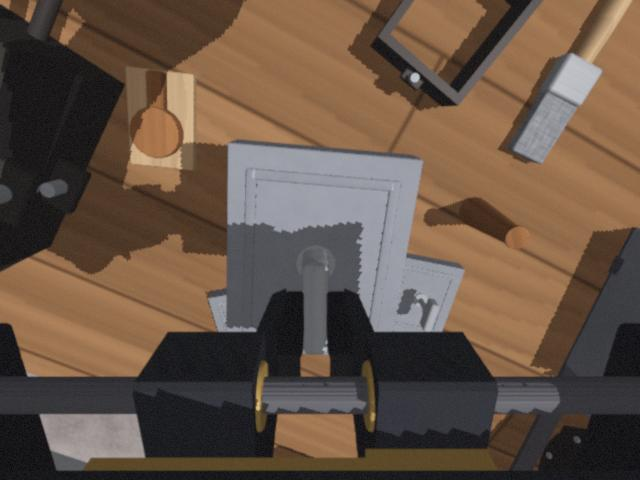

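The lid is held by the wing, its top face at pixels (230-420, 143-330). Next I'll measure it in the tool frame.

```bash
sed -i "s/o\['gripper_width'\].round(4)/round(float(o['gripper_width']),4)/" m3.py; cat >> m3.py <<'E'
# rectify camera bias-free edges: one-sided fit, front edge x=+, sides y
def edge(fr,axis,sgn,sel):
    # per-bin extreme along axis in rotated frame
    p=fr[sel]; b=np.round(p[:,1-axis]/.002).astype(int); out=[]
    for i in np.unique(b):
        q=p[b==i]
        if len(q)>3: out.append((i*.002,(sgn*q[:,axis]).max()*sgn))
    out=np.array(out); 
    m=np.ones(len(out),bool)
    for _ in range(5):
        c=np.polyfit(out[m,0],out[m,1],1); res=out[:,1]-np.polyval(c,out[:,0]); m=abs(res)<max(.0008,np.std(res[m])*1.5)
    return c,out,m
P=k[:,:2]
P=k[:,:2]
f,o1,m1=edge(P,0,1,(abs(P[:,1])<.045))
l,o2,m2_=edge(P,1,-1,(P[:,0]>.0)&(P[:,0]<.058))
r_,o3,m3_=edge(P,1,1,(P[:,0]>.0)&(P[:,0]<.058))
print('front x=a*y+b',f.round(4),m1.sum(),len(o1),'left y=a*x+b',l.round(4),m2_.sum(),'right',r_.round(4),m3_.sum(),len(o3))
ang=np.mean([-f[0],l[0],r_[0]]); print('lid yaw in tool(deg)',np.degrees([-f[0],l[0],r_[0]]).round(2))
from math import cos
# centre: midline y=(l+r)/2 at xc, front distance 65.5
a=np.mean([l[0],r_[0]]); ym=(l[1]+r_[1])/2
u=np.array([np.cos(a),np.sin(a)])
# front pt on midline
x=(f[0]*ym+f[1])/(1-f[0]*a); pt=np.array([x,a*x+ym]); print('lid centre in tool',(pt-u*.0655).round(4),'width',((r_[1]-l[1])*np.cos(a)).round(4))
E
python3 m3.py w3
```

```text
6.75 [ 0.6421 -0.2565  0.2473] [ 179.78   -0.22 -153.39] 0.0104 [-0.3  0.5 -4. ] [0.08 0.06 0.01]
[(0.015, 0), (0.018, 0), (0.021, 0), (0.024, 4314), (0.027, 23210), (0.03, 188), (0.033, 102), (0.036, 90), (0.039, 87), (0.042, 90)]
((0.11919784545898438, -0.09120559692382812), (130.66299438476562, 107.38513946533203), 5.034883499145508)
plane [-0.     -0.0046  0.028 ] 26503 camtool [ 8.460e-02 -1.000e-04 -1.741e-01]
((0.03658294677734375, -0.14520263671875), (130.5399627685547, 107.26570129394531), 4.900737285614014)
front x=a*y+b [-0.0851  0.0653] 45 45 left y=a*x+b [ 0.078  -0.0532] 30 right [0.0861 0.0533] 30 30
lid yaw in tool(deg) [4.88 4.47 4.93]
lid centre in tool [-0.0004  0.    ] width 0.1061
```

```bash
python3 -c "
from h import *
to([.5845,.2174,.24],199.5)"
```

```text
t 6.75 at [ 0.6421 -0.2565  0.2473] [ 179.78   -0.22 -153.39] q7 122.4 -> off [-160.8  449.4    8.4] rot [ 0.004 -0.004  0.124]
```

>>> step_arm(offset=[[-7,20,0],[-18,50,0],[-32,90,0],[-48,135,0],[-64,180,0],[-80,225,0],[-96,270,0],[-112,315,0],[-128,360,0],[-144,405,0],[-156,435,4],[-161,449,8]], rot=[[0.004,-0.004,0],[0.004,-0.004,0.02],[0.004,-0.004,0.04],[0.004,-0.004,0.06],[0.004,-0.004,0.08],[0.004,-0.004,0.1],[0.004,-0.004,0.124],[0.004,-0.004,0.124],[0.004,-0.004,0.124],[0.004,-0.004,0.124],[0.004,-0.004,0.124],[0.004,-0.004,0.124]], claw=[0,0,0,0,0,0,0,0,0,0,0,0])

```text
time: 7.95
position: [0.5828, 0.2224, 0.2392]
tool_rot: [179.8, -0.1, -160.1]
ft_force: [1.1, 0.8, -4.0]
gripper_width: 0.0102
```

```bash
python3 -c "
from h import *
to([.5845,.2174,.195],199.5)"
```

```text
t 7.95 at [0.5828 0.2224 0.2392] [ 1.7982e+02 -8.0000e-02 -1.6014e+02] q7 73.0 -> off [ 0.  -5.4 44.1] rot [ 0.003 -0.001  0.006]
```

>>> step_arm(offset=[[0,-5.4,15],[0,-5.4,35],[0,-5.4,44],[0,-5.4,44],[0,-5.4,44],[0,-5.4,44],[0,-5.4,44]], rot=[[0.003,-0.001,0.006],[0.003,-0.001,0.006],[0.003,-0.001,0.006],[0.003,-0.001,0.006],[0.003,-0.001,0.006],[0.003,-0.001,0.006],[0.003,-0.001,0.006]], claw=[0,0,0,0,0,0,0])

```text
time: 8.65
position: [0.5851, 0.2175, 0.1961]
tool_rot: [180.0, 0.1, -160.5]
ft_force: [0.6, -0.1, -4.3]
gripper_width: 0.0105
```

```bash
python3 m3.py w4; python3 - <<'E'
from h import *
to([.5845,.2174,.175],199.5)
# box edges visible around lid?
d=np.load('w4.npz')
W=cloud(d).reshape(-1,3); t=W[(np.linalg.norm(W[:,:2]-[.5845,.2174],axis=1)<.138)]
t=t[(t[:,2]>.08)&(t[:,2]<.0945)]; print(len(t),'box',fitrect(t[:,:2],200,180,(.5845,.2174,14.7)))
E
```

```text
8.7 [0.585  0.2175 0.1959] [ 1.7999e+02  6.0000e-02 -1.6050e+02] 0.0106 [ 0.3 -0.1 -3.6] [-0.04  0.    0.05]
[(0.015, 0), (0.018, 0), (0.021, 2), (0.024, 5449), (0.027, 22101), (0.03, 145), (0.033, 94), (0.036, 86), (0.039, 100), (0.042, 88)]
((-0.461700439453125, -0.43395233154296875), (130.918212890625, 107.67456817626953), 4.972836971282959)
plane [ 0.0007 -0.004   0.0278] 26463 camtool [ 0.0844 -0.0002 -0.1743]
((-0.5029678344726562, -0.32756805419921875), (130.85459899902344, 107.19854736328125), 4.9724884033203125)
front x=a*y+b [-0.0864  0.0649] 45 45 left y=a*x+b [ 0.0912 -0.0538] 30 right [0.0884 0.0531] 30 30
lid yaw in tool(deg) [4.95 5.23 5.07]
lid centre in tool [-0.0008 -0.0004] width 0.1064
t 8.7 at [0.585  0.2175 0.1959] [ 1.7999e+02  6.0000e-02 -1.6050e+02] q7 71.9 -> off [ 0.5  0.1 20.9] rot [0.    0.001 0.   ]
21662 box (array([0.58432149, 0.21747709]), np.float64(14.703467895148263), np.float64(1.9595740049944619))
```

View pics/w4.png

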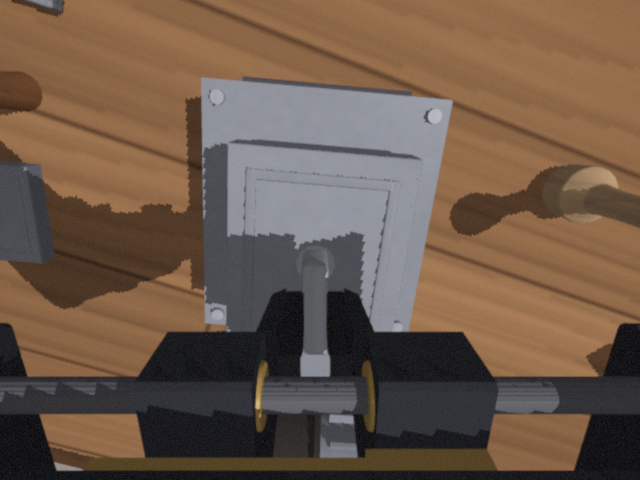

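>>> step_arm(offset=[[1.0,0.4,4],[1.0,0.4,8],[1.0,0.4,12],[1.0,0.4,16],[1.0,0.4,19],[1.0,0.4,22],[1.0,0.4,24],[1.0,0.4,26],[1.0,0.4,26]], rot=[[0,0.001,-0.003],[0,0.001,-0.003],[0,0.001,-0.003],[0,0.001,-0.003],[0,0.001,-0.003],[0,0.001,-0.003],[0,0.001,-0.003],[0,0.001,-0.003],[0,0.001,-0.003]], claw=[0,0,0,0,0,0,0,0,0])

```text
time: 9.6
position: [0.5838, 0.2175, 0.1697]
tool_rot: [180.0, -0.0, -160.3]
ft_force: [0.0, -0.1, -4.3]
gripper_width: 0.0101
```

```bash
python3 m3.py w5; python3 -c "
from h import *
to([.584,.217,.150],199.7)"
```

```text
9.65 [0.5839 0.2175 0.1699] [ 1.7999e+02 -1.0000e-02 -1.6032e+02] 0.0104 [ 0.6 -0.  -4.1] [ 0.    0.04 -0.04]
[(0.015, 0), (0.018, 0), (0.021, 0), (0.024, 4272), (0.027, 23276), (0.03, 177), (0.033, 103), (0.036, 96), (0.039, 95), (0.042, 86)]
((-0.5032768249511719, -0.26318359375), (131.5906524658203, 107.38487243652344), 4.971065521240234)
plane [-0.0012 -0.0036  0.0281] 26568 camtool [ 0.0845 -0.0002 -0.174 ]
((-0.5030860900878906, -0.41532135009765625), (131.5600128173828, 107.08518981933594), 4.9817728996276855)
front x=a*y+b [-0.0855  0.0652] 45 45 left y=a*x+b [ 0.0945 -0.0539] 30 right [0.0869 0.0531] 30 30
lid yaw in tool(deg) [4.9  5.41 4.98]
lid centre in tool [-0.0005 -0.0005] width 0.1066
t 9.65 at [0.5839 0.2175 0.1699] [ 1.7999e+02 -1.0000e-02 -1.6032e+02] q7 71.3 -> off [ 0.1 -0.5 19.9] rot [ 0. -0. -0.]
```

>>> step_arm(offset=[[0,-0.2,3],[0,-0.2,6],[0,-0.2,9],[0,-0.2,12],[0,-0.2,15],[0,-0.2,17],[0,-0.2,19],[0,-0.2,20],[0,-0.2,20.5],[0,-0.2,21]], rot=[[0,0,0],[0,0,0],[0,0,0],[0,0,0],[0,0,0],[0,0,0],[0,0,0],[0,0,0],[0,0,0],[0,0,0]], claw=[0,0,0,0,0,0,0,0,0,0])

```text
time: 10.65
position: [0.5841, 0.2175, 0.1491]
tool_rot: [180.0, 0.0, -160.3]
ft_force: [0.1, 0.1, -1.1]
gripper_width: 0.0103
```

```bash
python3 m3.py w6; python3 -c "
from h import *
to([.584,.217,.148],194.7)"
```

```text
10.7 [0.5841 0.2175 0.1491] [ 1.7999e+02  1.0000e-02 -1.6032e+02] 0.0097 [-1.3 -0.4 -2.9] [-0.01  0.01  0.  ]
[(0.015, 0), (0.018, 0), (0.021, 0), (0.024, 4978), (0.027, 22568), (0.03, 153), (0.033, 99), (0.036, 90), (0.039, 91), (0.042, 80)]
((-0.612152099609375, -0.4348030090332031), (131.38294982910156, 107.66570281982422), 4.982966899871826)
plane [0.0019 0.0013 0.0278] 26485 camtool [ 8.440e-02 -1.000e-04 -1.741e-01]
((-0.6050071716308594, -0.539154052734375), (131.3640899658203, 107.32673645019531), 5.016766548156738)
front x=a*y+b [-0.087   0.0651] 45 45 left y=a*x+b [ 0.0775 -0.0537] 30 right [0.0883 0.0529] 30 30
lid yaw in tool(deg) [4.99 4.44 5.06]
lid centre in tool [-0.0006 -0.0005] width 0.1062
t 10.7 at [0.5841 0.2175 0.1491] [ 1.7999e+02  1.0000e-02 -1.6032e+02] q7 70.8 -> off [ 0.2 -0.4  1.1] rot [0.    0.    0.087]
```

View pics/w6.png

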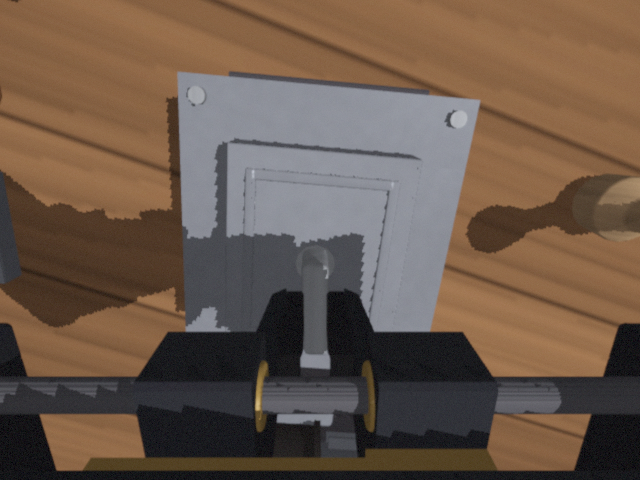

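>>> step_arm(offset=[[0.1,-0.2,0.7],[0.1,-0.2,1.4],[0.1,-0.2,1.8],[0.1,-0.2,1.8],[0.1,-0.2,1.8],[0.1,-0.2,1.8],[0.1,-0.2,1.8]], rot=[[0,0,0],[0,0,0],[0,0,0.03],[0,0,0.06],[0,0,0.087],[0,0,0.087],[0,0,0.087]], claw=[0,0,0,0,0,0,0])

```text
time: 11.4
position: [0.5842, 0.2175, 0.1475]
tool_rot: [180.0, 0.0, -165.3]
ft_force: [-1.2, -0.4, 4.1]
gripper_width: 0.0099
```

```bash
python3 m3.py w7; python3 -c "
from h import *
to([.584,.217,.138],194.7)"
```

```text
11.45 [0.5842 0.2175 0.1475] [ 1.7997e+02  4.0000e-02 -1.6530e+02] 0.01 [-1.7  0.8  4.6] [0.08 0.35 0.05]
[(0.015, 0), (0.018, 0), (0.021, 560), (0.024, 22422), (0.027, 4882), (0.03, 186), (0.033, 6), (0.036, 185), (0.039, 1), (0.042, 184)]
((-0.5840988159179688, -0.509613037109375), (107.59950256347656, 131.8276824951172), 89.86509704589844)
plane [0.0014 0.0013 0.0262] 26744 camtool [ 8.440e-02 -1.000e-04 -1.742e-01]
((-0.35064697265625, -0.572174072265625), (131.01754760742188, 107.33158874511719), 0.0679979920387268)
front x=a*y+b [-0.0004  0.065 ] 45 45 left y=a*x+b [ 0.0007 -0.0538] 30 right [0.003  0.0526] 30 30
lid yaw in tool(deg) [0.02 0.04 0.17]
lid centre in tool [-0.0005 -0.0006] width 0.1064
t 11.45 at [0.5842 0.2175 0.1475] [ 1.7997e+02  4.0000e-02 -1.6530e+02] q7 66.9 -> off [ 0.4 -0.5  9.5] rot [0.001 0.001 0.   ]
```

>>> step_arm(offset=[[0,0,0.5],[0,0,1.0],[0,0,1.5],[0,0,1.5]], rot=[[0,0,0],[0,0,0],[0,0,0],[0,0,0]], claw=[0,0,0,0])

```text
time: 11.85
position: [0.5842, 0.2176, 0.1459]
tool_rot: [180.0, 0.0, -165.3]
ft_force: [-1.8, 0.7, 5.7]
gripper_width: 0.0105
```

>>> step_arm(offset=[[0,0,0.5],[0,0,1.0],[0,0,1.5],[0,0,1.5]], rot=[[0,0,0],[0,0,0],[0,0,0],[0,0,0]], claw=[0,0,0,0])

```text
time: 12.25
position: [0.5843, 0.2176, 0.1445]
tool_rot: [180.0, 0.0, -165.3]
ft_force: [-2.3, 0.2, 6.0]
gripper_width: 0.01
```

>>> step_arm(offset=[[0,0,0.6],[0,0,1.2],[0,0,1.8],[0,0,1.8]], rot=[[0,0,0],[0,0,0],[0,0,0],[0,0,0]], claw=[0,0,0,0])

```text
time: 12.65
position: [0.5843, 0.2176, 0.1429]
tool_rot: [180.0, 0.0, -165.3]
ft_force: [-1.8, -0.1, 6.6]
gripper_width: 0.0103
```

>>> step_arm(offset=[[0,0,0.6],[0,0,1.2],[0,0,1.8],[0,0,1.8]], rot=[[0,0,0],[0,0,0],[0,0,0],[0,0,0]], claw=[0,0,0,0])

```text
time: 13.05
position: [0.5843, 0.2177, 0.1413]
tool_rot: [180.0, 0.1, -165.3]
ft_force: [-2.1, -0.6, 7.7]
gripper_width: 0.01
```

>>> step_arm(offset=[[0,0,0.5],[0,0,1.0],[0,0,1.0]], rot=[[0,0,0],[0,0,0],[0,0,0]], claw=[0,0,0])

```text
time: 13.35
position: [0.5844, 0.2176, 0.1406]
tool_rot: [180.0, 0.1, -165.3]
ft_force: [-3.4, 0.1, 7.4]
gripper_width: 0.0104
```

>>> step_arm(offset=[[0,0,0.5],[0,0,1.0],[0,0,1.0]], rot=[[0,0,0],[0,0,0],[0,0,0]], claw=[0,0,0])

```text
time: 13.65
position: [0.5844, 0.2176, 0.1399]
tool_rot: [180.0, 0.1, -165.3]
ft_force: [-2.6, -0.0, 8.1]
gripper_width: 0.0104
```

>>> step_arm(offset=[[0,0,0.4],[0,0,0.8],[0,0,0.8]], rot=[[0,0,0],[0,0,0],[0,0,0]], claw=[0,0,0])

```text
time: 13.95
position: [0.5844, 0.2176, 0.1395]
tool_rot: [180.0, 0.1, -165.3]
ft_force: [-2.2, -0.5, 8.2]
gripper_width: 0.0102
```

>>> step_arm(offset=[[0,0,0.6],[0,0,1.0],[0,0,1.0]], rot=[[0,0,0],[0,0,0],[0,0,0]], claw=[0,0,0])

```text
time: 14.25
position: [0.5844, 0.2176, 0.139]
tool_rot: [180.0, 0.1, -165.3]
ft_force: [-1.5, -0.3, 9.4]
gripper_width: 0.0104
```

>>> step_arm(offset=[[0,0,0.6],[0,0,1.0],[0,0,1.0]], rot=[[0,0,0],[0,0,0],[0,0,0]], claw=[0,0,0])

```text
time: 14.55
position: [0.5844, 0.2177, 0.1384]
tool_rot: [180.0, 0.1, -165.3]
ft_force: [-3.4, -0.6, 8.4]
gripper_width: 0.01
```

>>> step_arm(offset=[[0,0,0.6],[0,0,1.2],[0,0,1.2]], rot=[[0,0,0],[0,0,0],[0,0,0]], claw=[0,0,0])

```text
time: 14.85
position: [0.5845, 0.2177, 0.1378]
tool_rot: [180.0, 0.1, -165.3]
ft_force: [-2.5, -0.8, 8.1]
gripper_width: 0.0102
```

>>> step_arm(offset=[[0,0,0.6],[0,0,1.2],[0,0,1.2]], rot=[[0,0,0],[0,0,0],[0,0,0]], claw=[0,0,0])

```text
time: 15.15
position: [0.5845, 0.2177, 0.1377]
tool_rot: [180.0, 0.1, -165.3]
ft_force: [-4.0, -2.0, 11.5]
gripper_width: 0.01
```

>>> step_arm(offset=[[0,0,1.0],[0,0,1.8],[0,0,1.8]], rot=[[0,0,0],[0,0,0],[0,0,0]], claw=[0,0,0])

```text
time: 15.45
position: [0.5847, 0.2178, 0.1377]
tool_rot: [180.0, 0.2, -165.3]
ft_force: [-5.4, -1.5, 16.5]
gripper_width: 0.0103
```

```bash
python3 m3.py w8
```

```text
15.5 [0.5847 0.2178 0.1376] [ 179.97    0.2  -165.32] 0.0102 [-5.5 -2.4 15.6] [-0.38  1.05  0.06]
[(0.015, 26330), (0.018, 435), (0.021, 38), (0.024, 191), (0.027, 19), (0.03, 181), (0.033, 13), (0.036, 175), (0.039, 28), (0.042, 422)]
((12.198204040527344, -0.066986083984375), (154.86744689941406, 159.9258575439453), 0.026073351502418518)
plane [-0.0016  0.0012  0.0165] 26577 camtool [ 8.440e-02 -1.000e-04 -1.742e-01]
((0.29038238525390625, -0.5165328979492188), (107.3459243774414, 131.03273010253906), 89.92749786376953)
front x=a*y+b [-0.0005  0.0655] 45 45 left y=a*x+b [-0.0059 -0.0536] 30 right [-0.0022  0.0527] 30 30
lid yaw in tool(deg) [ 0.03 -0.34 -0.12]
lid centre in tool [ 0.     -0.0004] width 0.1063
```

>>> step_arm(offset=[[0,0,0.6],[0,0,0.6],[0,0,0.6],[0,0,0.6],[0,0,0.6],[0,0,0.6],[0,0,0.6],[0,0,0.6]], rot=[[0,0,0],[0,0,0],[0,0,0.1],[0,0,0.2],[0,0,0.3],[0,0,0.4],[0,0,0.5],[0,0,0.5]], claw=[0,0,0,0,0,0,0,0])

```text
time: 16.3
position: [0.5845, 0.218, 0.1378]
tool_rot: [179.9, 0.2, 165.9]
ft_force: [-2.9, -0.5, 9.3]
gripper_width: 0.0103
```

```bash
python3 m3.py w9
```

```text
16.35 [0.5845 0.218  0.1378] [1.7987e+02 1.7000e-01 1.6602e+02] 0.0102 [-2.8  0.5  9.8] [-0.11  0.76 -0.01]
[(0.015, 27714), (0.018, 627), (0.021, 44), (0.024, 57), (0.027, 46), (0.03, 49), (0.033, 47), (0.036, 43), (0.039, 38), (0.042, 22)]
((-0.2952728271484375, -0.785797119140625), (107.22974395751953, 131.32354736328125), 61.31671142578125)
plane [-0.0009  0.002   0.0166] 28255 camtool [ 0.0843 -0.     -0.1742]
((-0.3459606170654297, -0.750946044921875), (107.22380828857422, 131.2132568359375), 61.307613372802734)
front x=a*y+b [0.4948 0.0738] 31 45 left y=a*x+b [ 0.195  -0.0706] 17 right [-0.5443  0.0601] 30 30
lid yaw in tool(deg) [-28.35  11.17 -31.19]
lid centre in tool [ 0.001  -0.0053] width 0.1288
```

>>> step_arm(offset=[[0,0,0.5],[0,0,0.5],[0,0,0.5],[0,0,0.5],[0,0,0.5],[0,0,0.5],[0,0,0.5],[0,0,0.5],[0,0,0.5],[0,0,0.5],[0,0,0.5],[0,0,0.5]], rot=[[0,0,0.1],[0,0,0.2],[0,0,0.3],[0,0,0.4],[0,0,0.5],[0,0,0.6],[0,0,0.7],[0,0,0.8],[0,0,0.9],[0,0,1.0],[0,0,1.08],[0,0,1.08]], claw=[0,0,0,0,0,0,0,0,0,0,0,0])

```text
time: 17.55
position: [0.585, 0.2185, 0.138]
tool_rot: [179.7, -0.0, 104.1]
ft_force: [-2.1, 0.5, 8.2]
gripper_width: 0.0103
```

```bash
python3 m3.py w10
```

```text
17.6 [0.585  0.2185 0.1379] [ 1.7971e+02 -5.0000e-02  1.0414e+02] 0.01 [-2.  -0.2  8.4] [0.07 0.53 0.03]
[(0.015, 27548), (0.018, 1790), (0.021, 210), (0.024, 219), (0.027, 189), (0.03, 190), (0.033, 187), (0.036, 167), (0.039, 175), (0.042, 110)]
((5.401336669921875, -0.6670761108398438), (131.31112670898438, 95.138427734375), 89.45162200927734)
plane [0.0013 0.0029 0.0168] 29116 camtool [ 0.0842  0.     -0.1741]
((5.384998321533203, -0.614532470703125), (131.20062255859375, 95.06153106689453), 89.47245025634766)
front x=a*y+b [0.0093 0.0527] 45 45 left y=a*x+b [-0.0115 -0.0658] 27 right [-0.0099  0.0646] 28 28
lid yaw in tool(deg) [-0.53 -0.66 -0.57]
lid centre in tool [-0.0128 -0.0004] width 0.1304
```

View pics/w10.png

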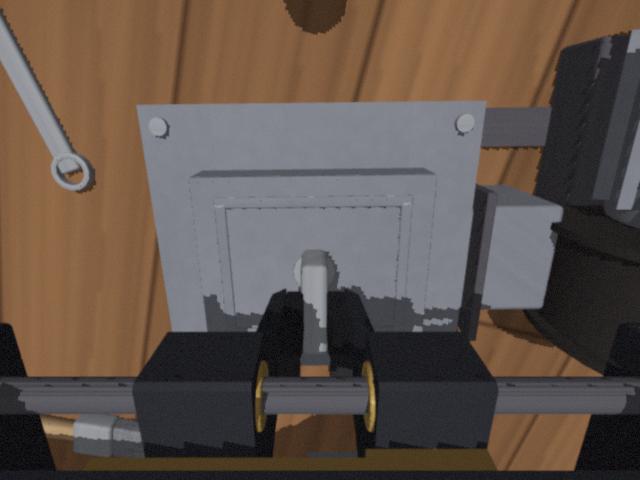

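>>> step_arm(offset=[[0,0,-0.5],[0,0,-1.0],[0,0,-1.5],[0,0,-1.8],[0,0,-1.8]], rot=[[0,0,0],[0,0,0],[0,0,0],[0,0,0],[0,0,0]], claw=[0,0,0,0,0])

```text
time: 18.1
position: [0.585, 0.2186, 0.1402]
tool_rot: [179.7, -0.1, 104.2]
ft_force: [-3.3, 0.1, 7.1]
gripper_width: 0.01
```

>>> step_arm(offset=[[0,0,-0.5],[0,0,-1.0],[0,0,-1.5],[0,0,-1.5],[0,0,-1.5]], rot=[[0,0,0],[0,0,0],[0,0,0],[0,0,0],[0,0,0]], claw=[0,0,0,0,0])

```text
time: 18.6
position: [0.5848, 0.2186, 0.1414]
tool_rot: [179.7, -0.1, 104.2]
ft_force: [-0.8, 1.2, 2.4]
gripper_width: 0.0102
```

>>> step_arm(offset=[[0,0,0],[0,0,0],[0,0,0],[0,0,0],[0,0,0]], rot=[[0,0,0],[0,0,0],[0,0,0],[0,0,0],[0,0,0]], claw=[0.6,0.6,0.6,0.6,0.6])

```text
time: 19.1
position: [0.5849, 0.2185, 0.1413]
tool_rot: [179.7, -0.0, 104.2]
ft_force: [0.1, 0.6, 0.1]
gripper_width: 0.048
```

>>> step_arm(offset=[[0,0,-20],[0,0,-50],[0,0,-80],[0,0,-120],[0,0,-120],[0,0,-120],[0,0,-120]], rot=[[0,0,0],[0,0,0],[0,0,0],[0,0,0],[0,0,0],[0,0,0],[0,0,0]], claw=[0.6,0.6,0.6,0.6,0.6,0.6,0.6])

```text
time: 19.8
position: [0.5834, 0.2181, 0.26]
tool_rot: [179.9, -0.0, 104.2]
ft_force: [-0.2, 0.0, 0.5]
gripper_width: 0.0529
```

```bash
python3 - <<'E'
from h import *
d=cam('wrist'); o=observe(); save(d['frame'],'w11.png'); np.savez('w11.npz',**d)
print(o['time'],o['position'],o['ft_force'].round(1),o['gripper_width'])
w=cloud(d).reshape(-1,3); c=np.array([.5845,.2174])
n=w[np.linalg.norm(w[:,:2]-c,axis=1)<.095]
t=n[(n[:,2]>.113)&(n[:,2]<.129)]; A=np.c_[t[:,:2]-c,np.ones(len(t))]; s=np.linalg.lstsq(A,t[:,2],rcond=None)[0]
print('lid plane',s.round(4),'fit',fitrect(t[:,:2],131,107,(.5845,.2174,14.7)))
g=n[(n[:,2]>.15)&(n[:,2]<.2)&(np.linalg.norm(n[:,:2]-c,axis=1)<.05)]; g=g[g[:,2]>g[:,2].max()-.006]
r=rect(g[:,:2]); print('wing top',np.median(g[:,2]),np.round(r[0],1),np.round(r[1],1),round(r[2],2), fitrect(g[:,:2],46,12,(.5845,.2174,104.7)))
E
```

```text
19.85 [0.58336033 0.21801461 0.25978508] [ 0.3  0.4 -1.2] 0.05276346276279575
lid plane [ 0.0019 -0.0017  0.1212] fit (array([0.58474325, 0.21786113]), np.float64(14.647974476821846), np.float64(0.048172044577543184))
wing top 0.1720592617519215 [584.3 218.3] [11.6 45.1] 14.55 (array([0.58438805, 0.21833974]), np.float64(104.31248772877899), np.float64(0.2814393930012599))
```

View pics/w11.png

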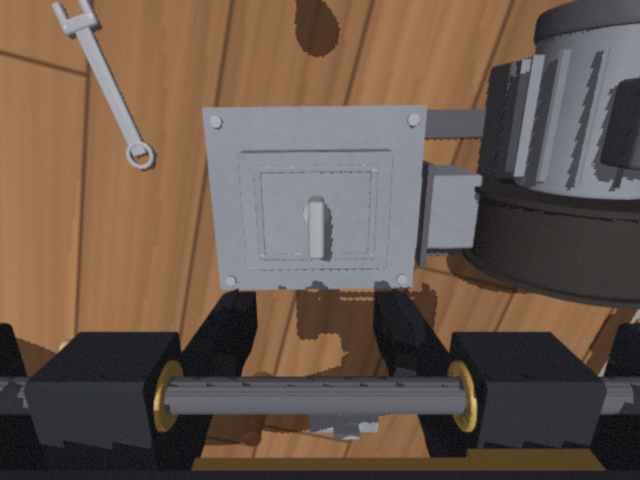

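```bash
python3 -c "
from cell import *
print(job_done())"
```

```text
the job is handed in; nothing more can be done
None
```

The lid is on the filter box with its stud locked, and I handed the job in at about 20 s of the 45 s allowed. No verdict was reported.

- **Lid:** I took the largest of the three look-alikes by its wing and lowered it over the collar. It met no resistance on the way down.
- **Stud:** I straightened the wing and pushed the stud in step by step until I felt the floor at about 11.5 mm. I then eased off a little, turned it about 90° clockwise, let it rise into the notch and released it. The highest force I read was 16.5 N.
- **Last check, after letting go:** the lid's underside is at 0.118 m, tilted under 0.2° and within about 0.5 mm of the collar's middle. The wing stands 8.1 mm in and is turned about 90° (1.57 rad). The gripper is about 120 mm clear and reads no load.

None of these checks failed or disagreed. I did not measure the bystanders again at the end. I kept clear of them and felt no unexpected contact.

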